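# Chock the reagent bottle on the sloping stand, then fold down its stop

## Task

The brown bottle lying on the sloping stand leans on a folding stop. Set the white wedge chock on the slope between the stop's two arms, thin end towards the bottle, and push it gently up the slope against the bottle's low side, rolling the bottle up until it is firmly nipped between chock and sprung bumper (push about 8 N harder than it takes to slide the chock alone; never squeeze the glass with more than 12 N) and stays so when you let go. Then fold the stop down with its lever, so that the chock alone keeps the bottle from rolling, and leave the other things on the bench where they are.

Things in the scene. Friction and masses are not known exactly. Their poses are not given: they have to be found in the camera images.
- ramp: Aluminium stand fixed to the bench. Origin at bench height; +x horizontally uphill, +y along the bottle towards its base end and the lever, z up. Its top is a plane tilted 5 degrees, 25 mm above the origin, reaching from x = -160 to +140 mm and y = -155 to +125 mm. Below, u is distance uphill along the plane and n is height square to it, both 0 at point ramp_top.
- ramp_top (a point): Point of the slope's surface straight above the ramp's origin (25 mm). Uphill of the bottle stands the bumper: a black pad 110 mm wide, n = 20 to 70 mm, square to u, on a spring of 4 N per mm, 10 mm travel. It stands 5 to 30 mm from the bottle, differently each time, to be felt: the bottle rolls easily up to it (the chock's rubbing takes 0.5 to 5 N, more if pressed down), then the force rises.
- bottle_center (a point): Brown 1 l glass bottle, empty (about 0.5 kg), lying across the slope, 90 mm diameter. The point is on its axis, in the middle of its 160 mm cylindrical part; y axis = bottle axis, base towards +y, neck (to 145 mm) towards -y. Free to roll; at the start it rests against the stop's two arms.
- chock_grip (a point): White wedge chock, black rubber foot, about 0.18 kg, upright on the bench, 40 mm wide (y), 42 mm high. Point: middle of its block-shaped heel (36 mm long, grip it by the sides), 21 mm above the underside. +x points to the thin toe, 54 mm ahead; slippery front face at 45 degrees. On the slope it meets the bottle when the point is about 77 mm downhill of the bottle's centre. Once nipped its foot holds it.
- gate (a joint): Folding stop, rad: 0 = upright, holding the bottle; grows as it folds downhill, to 1.45 (flat). Friction hinge, about 1.5 N at the knob; stays where it is left. Hinge along y at u = -62 mm, n = -6 mm. Two steel arms at y = -78 and +78 mm, 10 mm wide, up to n = 46 mm, with 146 mm free between them.
- gate_knob (a point): Middle of the black knob (16 mm across, 14 mm wide) on the end of the stop's steel lever (14 mm wide, 8 mm thick), beside the bottle's base end at y = +112 mm, 68 mm from the hinge, n = 62 mm while upright. Push the lever downhill from its uphill side to fold the stop; there is room for closed fingers from y = 90 to 130 mm.
- dish: Bystander: small white weighing dish, 66 mm across, 18 mm high; origin under its middle.
- cap: Bystander: black screw cap, 38 mm across, 22 mm high; origin under its middle.
- pen_case: Bystander: grey plastic case 130 x 35 x 18 mm; origin under its middle.
- beaker: Bystander: clear beaker, 72 mm across, 95 mm tall; origin under its middle.
- tube_rack: Bystander: steel rack 75 x 200 mm with test tubes, 108 mm tall; origin under its middle.
- film_roll: Bystander: upright white roll of film, 84 mm across, 140 mm tall; origin under its middle.
There are look-alikes about, which are no part of the job. What is shaped like the part that bears chock_grip but pink or red is not meant.

How it is judged:
On the way, in this order (a step that is already met when the one before it is completed fails the run):
1. the chock nips the bottle against the bumper (more than 2 N) while the stop still stands (contact force between chock and bottle above 2 N and value of joint gate below 0.2 rad), for 0.3 s.
2. the stop is folded down (value of joint gate above 0.9 rad), for 0.2 s.
At the end, for the whole second after the job is handed in: The stop is folded down by at least 0.9 rad; the chock stands upright (within 0.2 rad) on the low side of the bottle, within 50 mm of the stand's middle line, and still presses on the bottle with more than 2 N; bottle and chock are at rest (below 10 mm/s) (value of joint gate above 0.9 rad and contact force between chock and bottle above 2 N and linear speed of each of bottle, chock below 0.01 m/s and angle between chock_grip's own z axis and vertical below 0.2 rad and x of chock_grip in the frame of ramp below -0.03 m and y of chock_grip in the frame of ramp between -0.05 and 0.05 m); the robot touches nothing.
It fails at once if the bottle is squeezed with more than 12 N (contact force between chock and bottle above 12 N or contact force between bottle and the arm above 12 N or contact force between bottle and the fingers above 12 N).
It fails at once if a bystander is moved by more than 30 mm (distance of any of dish, cap, pen_case, beaker, tube_rack, film_roll from where it was at the start of the episode above 0.03 m).
It also fails if it takes over 72 s, if anything falls off the work surface, if the arm or the gripper's body presses on something with over 40 N, if the wrist force passes 120 N, or if a joint passes its speed limit or range.

## Robot

A 7-joint arm with a two-finger parallel gripper is mounted at the origin on the work surface. World frame = base frame: x ahead of the robot, y to its left, z up, the work surface at z = 0. Lengths are in m, angles in rad, forces in N, time in s.
With the tool pointing down it reaches from about 0.4 to 0.85 m from the base axis. Payload 10.4 kg.
Tool frame: the origin (TCP) lies on the centre line of the jaws, within the pads' length; the fingertips stand 8 mm ahead of it and the grasp point (between the pads) lies 11 mm behind it; z points along the fingers, y is the direction in which the jaws open and shut (so a half turn about z gives the same grasp; the last joint's range is limited). The gripper opens to 85 mm and grips with 20 to 120 N. Pads are 22 mm wide; open, the fingers measure 114 mm over their backs; the gripper's body (76 mm by 85 mm) begins 54 mm behind the grasp point. The pads swing forward as they close: fully open they stand 13 mm farther back than shut.
Start: joints at [-1.167, 0.332, -0.065, 1.46, 0.022, 1.35, -0.088], TCP at [0.259, 0.569, 0.239] pointing down, gripper open.
Joint ranges: [-2.6, 2.6], [-0.5, 2.12], [-1.47, 1.34], [0.16, 2.42], [-1.27, 4.41], [0.06, 2.06], [-2.6, 2.6]. Speed limits (rad/s): [2.22, 2.22, 2.79, 2.79, 3.14, 3.14, 3.14].

## Interface

Orientations are given as a unit quaternion [x, y, z, w].
In Python, from workcell import manip gives the robot as it stands.
- The arm moves only by the tool arm_command, never from a script. Its argument "targets" is text: rows parted by semicolons, each of 6 numbers parted by spaces: the shift along the tool's x, y, z in mm, then the turn, a rotation vector about the tool's x, y, z in rad. A call has 1 to 5 rows; each row shifts and turns the commanded pose from where the row before left it, along the tool's axes as they then stand; what a row does not reach is not made up. A row lasts 1/8 s, in which the tool goes at most 62.5 mm and 10.7 degrees, less where a joint would pass 70% of its speed; a pose out of reach is approached as far as the arm can. A call is refused whole if a number of a shift passes 62.5 or a number of a turn 0.188, either way. A call with a gripper value outside its range is refused whole. "grip" is the finger opening in mm, from 0 to 85.4, set as the call begins (left out, the last holds). The fingers move at their own pace and stop on an object; "squeeze" is the grip in N (left out, the last holds). Time passes only in rows, so rows that do not move let the fingers close. It gives the time, the measured TCP pose, the force and the opening at its end, in the units of the state.
- manip.get_obs(): the state, without advancing time (a new reading comes with each control period).
- manip.camera(name): name is "side" or "top" or "wrist"; returns a dict with "frame" (420x560x3 uint8, red, green, blue), "vertical_fov" (degrees; the focal length in pixels is half the picture's height over the tangent of half this angle, whatever the lens; pixels are square), "cx", "cy" (the principal point, pixels), "distortion" ([k1, k2, p1, p2, k3] as OpenCV has them; the pictures are not rectified), "rvec" (rotation vector, rad) and "tvec" (3), from world to camera coordinates, as OpenCV has them. Camera axes: x right, y down, z forward; pixel columns grow to the right and rows downward; lengths in m; the calibration is good to about 2 mm. A picture is of the moment at which its call begins. There is no depth.
- manip.hand_in(): hands the job in, once; it reports no verdict.
Trained networks look in a picture, given as the dict that the camera call returned (one of the last four; its "shot" number tells which), for a name from the list of things; names that differ only in an ending like _2 or _b are one class to them, and where a whole thing is asked for, a point or a joint stands for the part that bears it (a point fixed in the world has none). Each returns a list of dicts, best first, with "p" (0 to 1); they miss things now and then, are a little off and sometimes report something else, mostly with a low value. They report only what shows in the picture. A call takes as long as a camera call. They do not tell look-alikes from the thing itself.
- manip.search_frame(picture, name): "xyz" ([x, y, z] in m, in the coordinates of the camera as it stood for that picture, good to about 4 mm: the middle of the surface that is visible of it).
The state is a dict: "clock": time; "joint_pos": joint angles; "joint_velocities": joint speeds; "tau": joint torques, N m; "position": TCP position; "ee_rot": TCP orientation; "ft_force": force on the tool from outside, world axes, zero at the start; "torque": the same for the moment, N m; "grip_width": opening from 0.0 (shut) to 1.0 (fully open).
Only numpy, scipy, OpenCV 4.12 (cv2) and the standard library are available. Lean on these libraries where they do the work, as an engineer would, in place of code of your own. Each camera call takes 0.05 s, during which the arm holds its last target.

## Working session

There is one attempt and no reset: what is moved stays moved. The work goes in short steps, Python scripts to look and compute and a tool call to move; the robot and the scene stay as the last step left them, time stands still between calls to the robot, and variables do not carry over. Pictures are saved under pics/ and viewed, and the job is handed in when it is done.

Besides the shell and the picture viewer there is one more tool, called after "Call:" in YAML: its name, and indented under it one key for each argument. arm_command: Moves the arm, as the interface text tells. Its arguments: {"type":"object","properties":{"targets":{"type":"string"},"grip":{"type":"number"},"squeeze":{"type":"number"}},"required":["targets"]}

```bash
mkdir -p pics; ls
cat > h.py <<'E'
import numpy as np, cv2
from workcell import manip
from scipy.spatial.transform import Rotation as R
def snap(n,fn):
    p=manip.camera(n); cv2.imwrite('pics/'+fn,p['frame'][:,:,::-1]); return p
def K(p):
    h=p['frame'].shape[0]; f=h/2/np.tan(np.radians(p['vertical_fov'])/2)
    return np.array([[f,0,p['cx']],[0,f,p['cy']],[0,0,1.]])
def proj(p,X):
    return cv2.projectPoints(np.array(X,float).reshape(-1,3),np.array(p['rvec'],float),np.array(p['tvec'],float),K(p),np.array(p['distortion'],float))[0].reshape(-1,2)
def w(p,xyz):
    Rm=cv2.Rodrigues(np.array(p['rvec'],float))[0]; return Rm.T@(np.array(xyz)-np.array(p['tvec']).ravel())
def ray(p,px,z):
    u=cv2.undistortPoints(np.array(px,float).reshape(-1,1,2),K(p),np.array(p['distortion'],float)).reshape(-1,2)
    Rm=cv2.Rodrigues(np.array(p['rvec'],float))[0]; C=-Rm.T@np.array(p['tvec']).ravel()
    out=[]
    for a in u:
        d=Rm.T@np.array([a[0],a[1],1]); out.append(C+d*(z-C[2])/d[2])
    return np.array(out)
def st():
    o=manip.get_obs(); print({k:np.round(v,4).tolist() for k,v in o.items()}); return o
E
python3 - <<'E'
from h import *
st()
for n in ['top','side','wrist']:
    p=snap(n,n+'0.png')
    for t in ['ramp','bottle_center','chock_grip','gate','gate_knob','dish','cap','pen_case','beaker','tube_rack','film_roll']:
        for r in manip.search_frame(p,t)[:3]:
            x=w(p,r['xyz']); print(n,t,round(r['p'],2),x.round(3),proj(p,x).round(0).tolist())
E
```

```text
pics
{'clock': 0.0, 'joint_pos': [-1.1666, 0.3328, -0.0647, 1.4609, 0.0216, 1.3499, -0.0885], 'joint_velocities': [-0.0011, -0.0003, 0.0001, 0.0014, -0.0009, 0.0006, 0.0016], 'tau': [-0.0003, -62.5436, 0.0487, -39.1596, 0.0163, 0.0098, 0.0], 'position': [0.2586, 0.5686, 0.2385], 'ee_rot': [0.2118, 0.9773, -0.0007, -0.0001], 'ft_force': [0.366, -0.2983, -0.0904], 'torque': [-0.0094, 0.1001, 0.0108], 'grip_width': 1.0039}
top ramp 0.63 [0.602 0.085 0.018] [[271.0, 186.0]]
top bottle_center 0.7 [0.609 0.122 0.105] [[255.0, 178.0]]
top bottle_center 0.68 [0.459 0.445 0.065] [[138.0, 234.0]]
top chock_grip 0.77 [ 0.437 -0.413  0.035] [[450.0, 245.0]]
top chock_grip 0.67 [ 0.462 -0.164  0.041] [[361.0, 236.0]]
top chock_grip 0.66 [0.52  0.067 0.068] [[276.0, 213.0]]
top gate 0.64 [0.521 0.066 0.072] [[277.0, 212.0]]
top gate 0.62 [0.608 0.124 0.107] [[255.0, 179.0]]
top gate_knob 0.42 [0.515 0.069 0.072] [[276.0, 215.0]]
top dish 0.85 [ 0.586 -0.291  0.014] [[404.0, 193.0]]
top cap 0.43 [ 0.334 -0.212  0.024] [[377.0, 282.0]]
top pen_case 0.7 [ 0.751 -0.198  0.017] [[371.0, 135.0]]
top bea
[... 420 characters left out ...]
7  0.043] [[332.0, 294.0]]
side chock_grip 0.65 [ 0.437 -0.42   0.03 ] [[346.0, 329.0]]
side gate 0.5 [0.521 0.061 0.055] [[284.0, 209.0]]
side gate_knob 0.46 [0.517 0.061 0.051] [[282.0, 210.0]]
side dish 0.81 [ 0.595 -0.29   0.007] [[364.0, 280.0]]
side cap 0.6 [ 0.331 -0.226  0.023] [[272.0, 294.0]]
side pen_case 0.85 [ 0.744 -0.21   0.014] [[388.0, 245.0]]
side beaker 0.86 [ 0.293 -0.403  0.06 ] [[292.0, 339.0]]
side tube_rack 0.9 [0.448 0.407 0.058] [[223.0, 165.0]]
side tube_rack 0.54 [0.576 0.05  0.015] [[299.0, 216.0]]
side film_roll 0.72 [0.661 0.393 0.087] [[275.0, 147.0]]
wrist ramp 0.97 [0.496 0.17  0.029] [[118.0, 407.0]]
wrist tube_rack 0.83 [0.437 0.481 0.06 ] [[270.0, 338.0]]
```

View pics/top0.png

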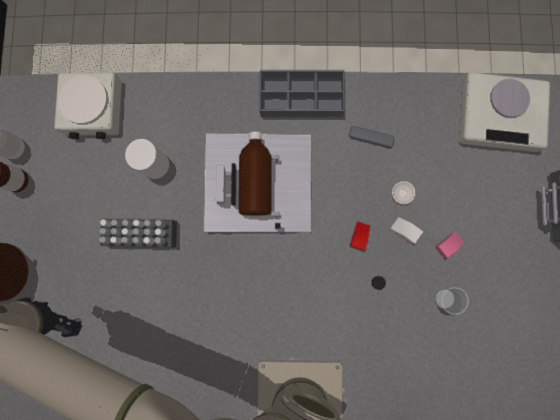

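View pics/side0.png

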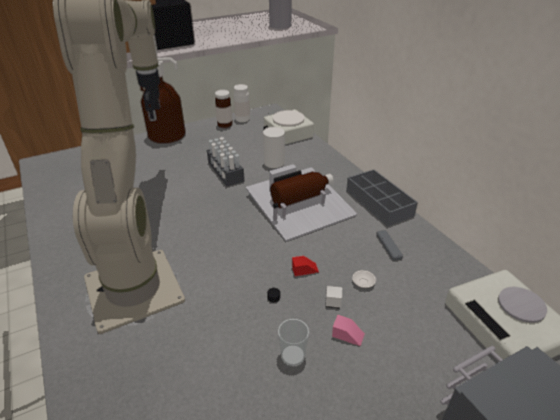

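View pics/wrist0.png

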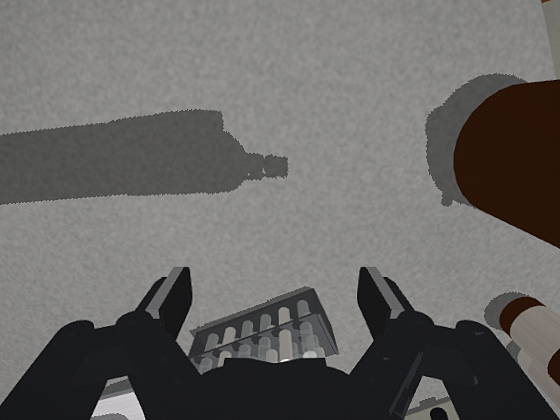

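The top view shows the ramp at px (205–311, 133–234). The bottle neck points up (world +x), the bumper is on the left, and the stop arms are on the right near (277,160) and (277,213). The white chock is at (407,231). The red one at (361,236) and the pink one at (450,245) are look-alikes. I'll zoom in.

Run:
```python
import cv2
t=cv2.imread('pics/top0.png'); s=cv2.imread('pics/side0.png')
a=cv2.resize(t[120:245,195:320],None,fx=4.6,fy=4.6,interpolation=cv2.INTER_CUBIC)
cv2.imwrite('pics/z1.png',a)
b=cv2.resize(t[205:255,380:440],None,fx=7,fy=7,interpolation=cv2.INTER_CUBIC)
c=cv2.resize(s[270:320,310:360],None,fx=7,fy=7,interpolation=cv2.INTER_CUBIC)
import numpy as np
cv2.imwrite('pics/z2.png',np.hstack([b,c]))
cv2.imwrite('pics/z3.png',cv2.resize(s[150:245,235:365],None,fx=6,fy=6,interpolation=cv2.INTER_CUBIC))
```

```text
(no output)
```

View pics/z1.png

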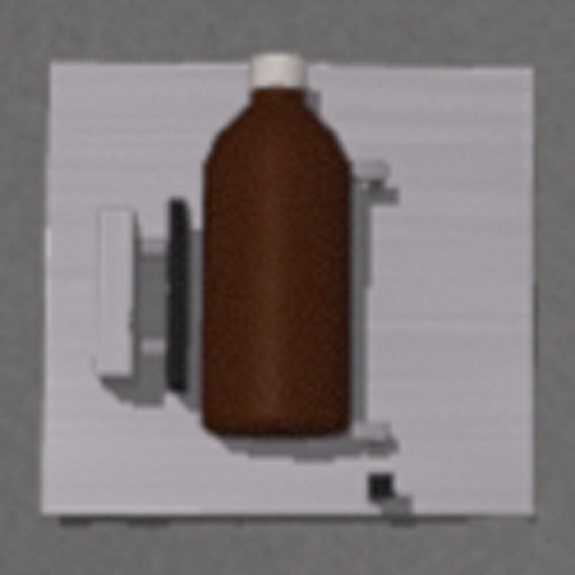

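View pics/z2.png

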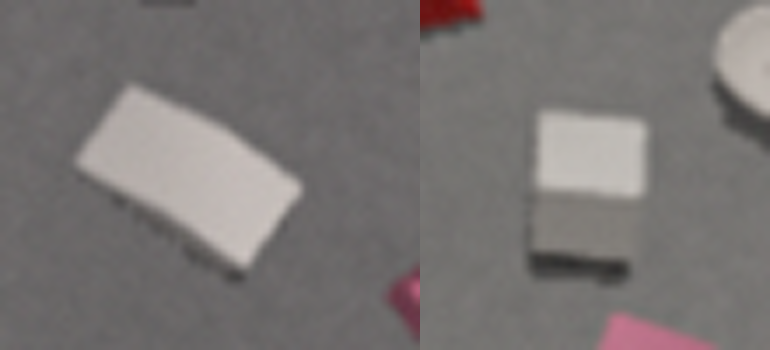

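View pics/z3.png

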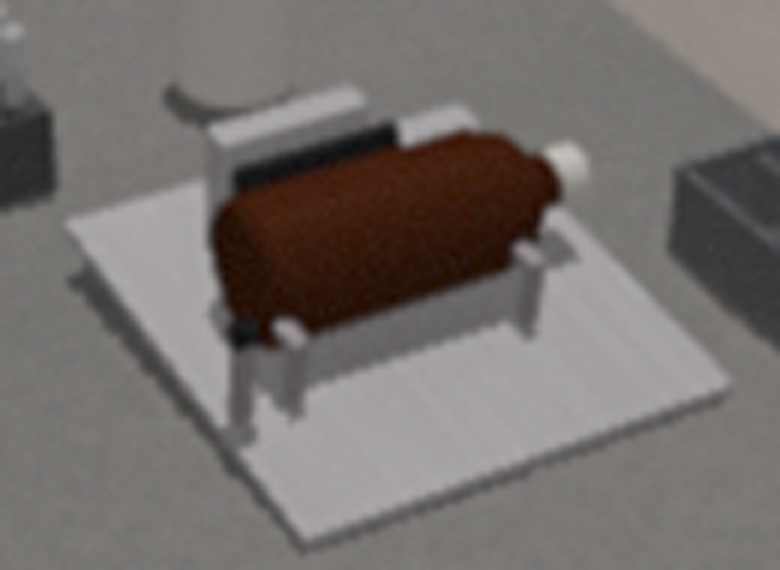

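```bash
cat > fit.py <<'E'
from h import *
from scipy.optimize import least_squares
import pickle
def up(q,s,o): return (np.array(q,float)+.5)/s-.5+np.array(o)
pt=manip.camera('top'); ps=manip.camera('side')
def T(v,X): 
    c,s=np.cos(v[2]),np.sin(v[2]); X=np.array(X,float)
    return np.c_[v[0]+c*X[:,0]-s*X[:,1], v[1]+s*X[:,0]+c*X[:,1], X[:,2]]
t5=np.tan(np.radians(5))
C=lambda x,y:[x/1e3,y/1e3,.025+x/1e3*t5]
top=[(C(140,-155),(50,62)),(C(-160,-155),(533,68)),(C(-160,125),(533,515)),(C(140,125),(42,513))]
sid=[(C(-160,125),(304,540)),(C(-160,-155),(732,380)),(C(140,125),(68,222))]
def fr(v):
    a=proj(pt,T(v,[c for c,_ in top]))-up([q for _,q in top],4.6,(195,120))
    b=proj(ps,T(v,[c for c,_ in sid]))-up([q for _,q in sid],6,(235,150))
    return np.r_[a.ravel(),b.ravel()]
r=least_squares(fr,[.6,.1,np.pi/2]); print(r.x, fr(r.x).round(1))
rv=r.x
# chock
topc=[([-.018,.02,.042],(245,268)),([-.018,-.02,.042],(302,188)),([.054,.02,.006],(75,160)),([.054,-.02,.006],(130,85))]
# in top: toe left. left(y+) side of chock when toe points +y world is -x world = image down
sidc=[([-.018,.02,.042],(535,192)),([-.018,-.02,.042],(645,198)),([.018,.02,.042],(540,110)),([.018,-.02,.042],(648,118))]
def fc(v):
    a=proj(pt,T(v,[c for c,_ in topc]))-up([q for _,q in topc],7,(380,205))
    b=proj(ps,T(v,[c for c,_ in sidc]))-up([(q[0]-420,q[1]) for _,q in sidc],7,(310,270))
    return np.r_[a.ravel(),b.ravel()]
r=least_squares(fc,[.46,-.3,1.]); print(r.x, np.degrees(r.x[2]), fc(r.x).round(1)); cv=r.x
# pixel positions of gate knob, bottle predicted
a=np.radians(5)
def U(u,y,n): return [u*np.cos(a)-n*np.sin(a), y, .025+u*np.sin(a)+n*np.cos(a)]
np.savez('pose.npz',rv=rv,cv=cv)
for nm,P in dict(knob=U(-.062,.112,.062),armA=U(-.062,.078,.046),armB=U(-.062,-.078,.046)).items():
    x=T(rv,[P]); print(nm,x.round(4),proj(pt,x),(proj(pt,x)+.5-[195,120])*4.6,(proj(ps,x)+.5-[235,150])*6)
E
python3 fit.py
```

```text
[0.5985844  0.13084448 1.5821358 ] [-0.1 -0.7  0.3 -0.6  1.1 -0.5  0.1 -0.4 -0.8 -0.3 -0.6  0.4 -1.7 -0.4]
[ 0.47260425 -0.31041605  0.96198352] 55.11759553952459 [ 0.5 -1.   0.5 -1.4  0.6  0.3  0.7 -0.6 -0.4 -1.1 -1.  -0.6 -0.7  0.6
 -1.3  0.7]
knob [[0.4874 0.0624 0.0814]] [[277.74526932 224.66694845]] [[382.92823889 483.76796285]] [[237.70881609 334.01152795]]
armA [[0.5213 0.0642 0.0654]] [[277.41454667 212.6462273 ]] [[381.40691466 428.47264558]] [[291.46473149 338.09620263]]
armB [[0.6773 0.066  0.0654]] [[277.38641829 156.26502533]] [[381.27752414 169.11911651]] [[529.981437   259.20519132]]
```

```bash
cat > plan.py <<'E'
from h import *
d=np.load('pose.npz'); rv,cv=d['rv'],d['cv']; A=np.radians(5)
def Rt(yaw,lean): # tool x along yaw heading, z down; lean: z tips toward +x by lean
    return R.from_euler('z',yaw)*R.from_matrix(np.array([[1,0,0],[0,-1,0],[0,0,-1.]]).T)*R.from_euler('y',-0.0)*R.from_rotvec([0,lean,0])
def U(u,y,n):
    x=u*np.cos(A)-n*np.sin(A); c,s=np.cos(rv[2]),np.sin(rv[2])
    return np.array([rv[0]+c*x-s*y, rv[1]+s*x+c*y, .025+u*np.sin(A)+n*np.cos(A)])
def toU(p):
    c,s=np.cos(rv[2]),np.sin(rv[2]); dx,dy=p[0]-rv[0],p[1]-rv[1]
    x=c*dx+s*dy; y=-s*dx+c*dy; z=p[2]-.025
    return np.array([x*np.cos(A)+z*np.sin(A), y, -x*np.sin(A)+z*np.cos(A)])
def rows(p0,R0,p1,R1,n=None):
    dr=(R0.inv()*R1).as_rotvec()
    D=np.linalg.norm(p1-p0)*1e3
    if n is None: n=int(max(1,np.ceil(D/60),np.ceil(np.degrees(np.linalg.norm(dr))/10.2)))
    Rc=R0
    out=[]
    for i in range(n):
        s=Rc.inv().apply((p1-p0)/n)*1e3; out.append(' '.join(['%.1f'%v for v in s]+['%.4f'%v for v in dr/n])); Rc=Rc*R.from_rotvec(dr/n)
    print(n); 
    for i in range(0,n,5): print('; '.join(out[i:i+5]))
def cur():
    o=manip.get_obs(); return np.array(o['position']),R.from_quat(o['ee_rot'])
E
python3 - <<'E'
from plan import *
p,q=cur(); print(p,q.as_matrix().round(3))
print(Rt(cv[2],.17).as_matrix().round(3))
rows(p,q,np.array([cv[0],cv[1],.17]),Rt(cv[2],.17))
# bottle axis estimate
pt=manip.camera('top')
print(toU(ray(pt,[[ (278+.5)/4.6-.5+195,(320+.5)/4.6-.5+120]],.07)[0]))
print(toU(ray(pt,[[ (278+.5)/4.6-.5+195,(434+.5)/4.6-.5+120]],.07)[0]))
E
```

```text
[0.25873419 0.56894945 0.23933798] [[-0.91   0.414  0.   ]
 [ 0.414  0.91   0.   ]
 [-0.     0.    -1.   ]]
[[ 0.564  0.82   0.097]
 [ 0.809 -0.572  0.139]
 [ 0.169  0.    -0.986]]
16
-34.9 -44.5 4.3 -0.0093 0.0077 0.1093; -39.6 -40.5 3.6 -0.0093 0.0077 0.1093; -43.8 -35.9 3.0 -0.0093 0.0077 0.1093; -47.5 -31.0 2.3 -0.0093 0.0077 0.1093; -50.6 -25.6 1.7 -0.0093 0.0077 0.1093
-53.1 -20.0 1.0 -0.0093 0.0077 0.1093; -55.0 -14.1 0.5 -0.0093 0.0077 0.1093; -56.2 -8.0 -0.1 -0.0093 0.0077 0.1093; -56.7 -1.8 -0.6 -0.0093 0.0077 0.1093; -56.5 4.4 -1.0 -0.0093 0.0077 0.1093
-55.7 10.5 -1.3 -0.0093 0.0077 0.1093; -54.2 16.6 -1.6 -0.0093 0.0077 0.1093; -52.1 22.4 -1.9 -0.0093 0.0077 0.1093; -49.3 28.0 -2.0 -0.0093 0.0077 0.1093; -46.0 33.2 -2.1 -0.0093 0.0077 0.1093
-42.0 38.0 -2.1 -0.0093 0.0077 0.1093
[-0.00098045  0.01389431  0.04525767]
[-0.00126198  0.0818005   0.0452823 ]
```

Run:
```python
from plan import *
p,q=cur()
m=np.array([.56,.12,.24]); Rm=Rt(1.75,.08)
rows(p,q,m,Rm); rows(m,Rm,np.array([cv[0],cv[1],.17]),Rt(cv[2],.17))
```

```text
10
-46.0 -28.4 -0.1 -0.0038 0.0074 0.0964; -48.5 -23.8 -0.5 -0.0038 0.0074 0.0964; -50.6 -19.0 -1.0 -0.0038 0.0074 0.0964; -52.2 -14.1 -1.4 -0.0038 0.0074 0.0964; -53.3 -9.0 -1.8 -0.0038 0.0074 0.0964
-53.9 -3.8 -2.3 -0.0038 0.0074 0.0964; -54.0 1.4 -2.7 -0.0038 0.0074 0.0964; -53.6 6.6 -3.0 -0.0038 0.0074 0.0964; -52.7 11.7 -3.4 -0.0038 0.0074 0.0964; -51.3 16.8 -3.7 -0.0038 0.0074 0.0964
8
-51.5 -20.3 4.6 -0.0123 0.0107 0.0978; -53.3 -15.3 3.9 -0.0123 0.0107 0.0978; -54.6 -10.0 3.1 -0.0123 0.0107 0.0978; -55.3 -4.7 2.5 -0.0123 0.0107 0.0978; -55.6 0.7 1.8 -0.0123 0.0107 0.0978
-55.2 6.1 1.3 -0.0123 0.0107 0.0978; -54.4 11.5 0.8 -0.0123 0.0107 0.0978; -53.0 16.7 0.4 -0.0123 0.0107 0.0978
```

Call:
arm_command:
  targets: "-46 -28 0 -0.004 0.007 0.096; -48.5 -24 -0.5 -0.004 0.007 0.096; -50.5 -19 -1 -0.004 0.007 0.096; -52 -14 -1.5 -0.004 0.007 0.096; -53 -9 -2 -0.004 0.007 0.096"
  grip: 85

```text
clock: 2.58
position: [0.4101, 0.3438, 0.2403]
ee_rot: [0.439, 0.898, 0.014, -0.015]
ft_force: [-0.2, 0.6, 0.3]
grip_width: 1.0
```

Call:
arm_command:
  targets: "-54 -4 -2 -0.004 0.007 0.096; -54 1.5 -2.5 -0.004 0.007 0.096; -53.5 6.5 -3 -0.004 0.007 0.096; -52.5 11.5 -3.5 -0.004 0.007 0.096; -51 17 -3.5 -0.004 0.007 0.096"

```text
clock: 3.2
position: [0.5611, 0.1201, 0.2407]
ee_rot: [0.64, 0.767, 0.026, -0.029]
ft_force: [0.1, -0.2, 0.6]
grip_width: 0.998
```

Call:
arm_command:
  targets: "-51.5 -20 4.5 -0.012 0.011 0.098; -53.5 -15 4 -0.012 0.011 0.098; -54.5 -10 3 -0.012 0.011 0.098; -55.5 -4.5 2.5 -0.012 0.011 0.098; -55.5 0.5 2 -0.012 0.011 0.098"

```text
clock: 3.82
position: [0.507, -0.1494, 0.1969]
ee_rot: [0.807, 0.587, 0.059, -0.036]
ft_force: [0.2, 0.6, 0.2]
grip_width: 0.993
```

Call:
arm_command:
  targets: "-55 6 1.5 -0.012 0.011 0.098; -54.5 11.5 1 -0.012 0.011 0.098; -53 16.5 0.5 -0.012 0.011 0.098; 0 0 0 0 0 0"

```text
clock: 4.32
position: [0.4722, -0.3137, 0.1694]
ee_rot: [0.885, 0.458, 0.075, -0.039]
ft_force: [0.5, 0.5, 0.3]
grip_width: 0.994
```

Run:
```python
from plan import *
st(); p,q=cur(); print(q.as_matrix().round(3)); 
P=snap('wrist','w1.png'); t=snap('top','t1.png')
c,s=np.cos(cv[2]),np.sin(cv[2])
X=[[cv[0]+c*a-s*b,cv[1]+s*a+c*b,z] for a,b,z in [(-.018,.02,.042),(-.018,-.02,.042),(.018,.02,.042),(.018,-.02,.042),(.054,.02,.006),(.054,-.02,.006)]]
print(proj(P,X).round(0).tolist())
im=P['frame'][:,:,::-1].copy()
for a in proj(P,X): 
    if abs(a).max()<900: cv2.circle(im,tuple(int(v) for v in a),3,(0,255,0),1)
cv2.imwrite('pics/w1m.png',im)
for r in manip.search_frame(P,'chock_grip')[:3]: print(r['p'],w(P,r['xyz']))
```

```text
{'clock': 4.325, 'joint_pos': [-0.0222, 0.3149, 0.7539, 1.7455, -0.4103, 1.2089, 0.2492], 'joint_velocities': [-0.0583, -0.03, -0.0657, 0.0077, 0.0089, 0.01, -0.0184], 'tau': [2.2373, -45.0391, 10.3201, -36.068, -1.0029, 0.0356, 0.3613], 'position': [0.4722, -0.3137, 0.1694], 'ee_rot': [0.8848, 0.4583, 0.0752, -0.0388], 'ft_force': [0.5025, 0.5431, 0.2781], 'torque': [-0.1641, 0.1153, 0.0132], 'grip_width': 0.9939}
[[ 0.569  0.817  0.097]
 [ 0.805 -0.577  0.138]
 [ 0.169  0.    -0.986]]
[[252.0, 243.0], [294.0, 243.0], [252.0, 206.0], [294.0, 206.0], [254.0, 168.0], [292.0, 168.0]]
0.94 [ 0.48141808 -0.29593985  0.03671817]
0.91 [ 0.46044143 -0.16379972  0.03424106]
```

View pics/w1m.png

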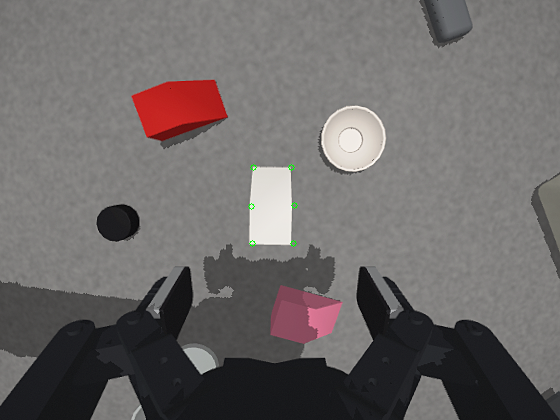

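The overlay matches the chock to about 2 px, and its heel end is at px (252–294, 206–243). Next I descend to it.

Run:
```python
from plan import *
c=np.array([.4714,-.3095]); cv[:2]=c; np.savez('pose.npz',rv=rv,cv=cv)
h=np.array([np.cos(cv[2]),np.sin(cv[2])])
p,q=cur(); t=np.r_[c+.002*h,.015]
rows(p,q,t,Rt(cv[2],.17),5)
```

```text
5
-5.6 -0.5 30.5 -0.0000 -0.0005 0.0008; -5.6 -0.5 30.5 -0.0000 -0.0005 0.0008; -5.6 -0.5 30.5 -0.0000 -0.0005 0.0008; -5.5 -0.5 30.5 -0.0000 -0.0005 0.0008; -5.5 -0.5 30.5 -0.0000 -0.0005 0.0008
```

Call:
arm_command:
  targets: "-5.5 -0.5 32 0 0 0.002; -5.5 -0.5 32 0 0 0.002; -5.5 -0.5 32 0 0 0; -5.5 -0.5 31 0 0 0; -5.5 -0.5 25 0 0 0"

```text
clock: 5.1
position: [0.4733, -0.3062, 0.0145]
ee_rot: [0.883, 0.462, 0.076, -0.04]
ft_force: [-0.5, 0.0, 0.1]
grip_width: 0.998
```

Run:
```python
from plan import *
st(); P=snap('wrist','w2.png'); snap('side','s2.png')
```

```text
{'clock': 5.1, 'joint_pos': [0.0696, 0.5184, 0.6442, 1.8677, -0.5985, 0.9472, 0.4234], 'joint_velocities': [0.1744, 0.3052, -0.1814, 0.0884, -0.276, -0.3222, 0.2622], 'tau': [-1.1221, -57.2609, 12.9284, -28.4194, -0.0905, 1.0072, -0.5179], 'position': [0.4733, -0.3062, 0.0145], 'ee_rot': [0.8827, 0.4619, 0.0765, -0.0403], 'ft_force': [-0.4916, 0.0319, 0.1455], 'torque': [-0.1727, 0.0748, -0.0117], 'grip_width': 0.9982}
```

View pics/w2.png

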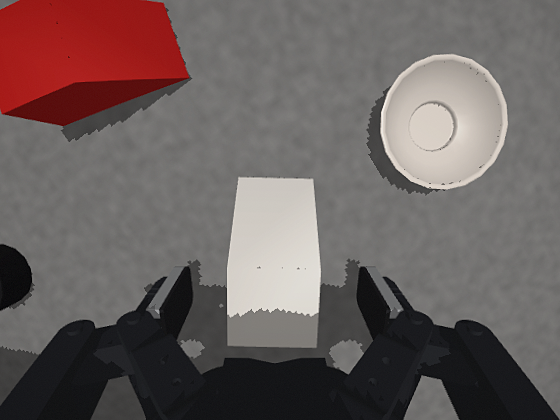

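The chock is centred between the pads. Its heel top spans px (228–320, 268–347). Closing now.

Call:
arm_command:
  targets: "0 0 0 0 0 0; 0 0 0 0 0 0; 0 0 0 0 0 0; 0 0 0 0 0 0; 0 0 0 0 0 0"
  grip: 20
  squeeze: 40

```text
clock: 5.82
position: [0.473, -0.3085, 0.0167]
ee_rot: [0.883, 0.461, 0.077, -0.039]
ft_force: [-1.2, 1.3, 7.7]
grip_width: 0.466
```

Call:
arm_command:
  targets: "0 0 0 0 0 0; 0 0 0 0 0 0; 0 0 0 0 0 0"

```text
clock: 6.2
position: [0.473, -0.3085, 0.0167]
ee_rot: [0.883, 0.461, 0.077, -0.039]
ft_force: [-1.2, 1.7, 8.0]
grip_width: 0.462
```

Run:
```python
from plan import *
st(); P=snap('wrist','w3.png'); snap('side','s3.png')
```

```text
{'clock': 6.2, 'joint_pos': [0.0709, 0.5162, 0.6473, 1.8658, -0.5973, 0.9497, 0.4223], 'joint_velocities': [-0.0002, -0.0015, -0.0022, 0.0012, 0.0001, -0.0023, -0.0005], 'tau': [0.4004, -51.8614, 11.7523, -27.392, -0.5097, -0.4975, -0.0373], 'position': [0.473, -0.3085, 0.0167], 'ee_rot': [0.8834, 0.4605, 0.0769, -0.0393], 'ft_force': [-1.2178, 1.6659, 7.9635], 'torque': [0.3578, 0.3429, 0.0957], 'grip_width': 0.4616}
```

View pics/w3.png

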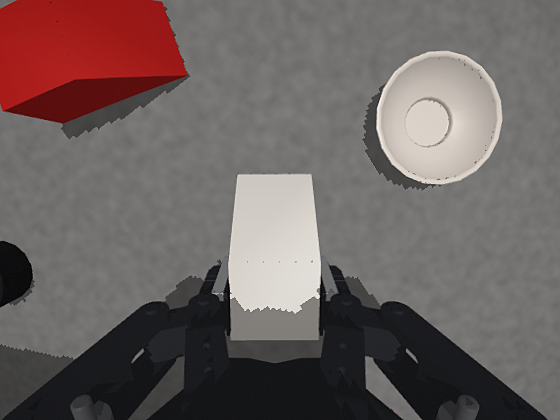

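Gripped, and the chock is upright and centred (px 228–321). Planning the carry.

```bash
cat >> plan.py <<'E'
LEAN=.172
def tcp_for(u,y,n): # chock underside at height n, grip point at u,y
    return U(u+.0017,y,n+.0167)
RR=Rt(rv[2],LEAN+A)
E
python3 - <<'E'
from plan import *
p,q=cur(); m=q.as_matrix(); print(np.arctan2(m[1,0],m[0,0]),cv[2],np.arcsin(m[2,0]), -m[2,1])
up=p+[0,0,.11]; rows(p,q,up,q)
h=tcp_for(-.105,0,.05); print(h); rows(up,q,h,RR)
print(tcp_for(-.105,0,.004))
E
```

```text
0.961138210237088 0.9619835179472443 0.1729441449334858 -0.001315782543067412
2
9.5 0.1 -54.2 0.0000 0.0000 0.0000; 9.5 0.1 -54.2 0.0000 0.0000 0.0000
[0.59981721 0.02213127 0.082443  ]
6
55.2 -14.3 17.1 0.0224 0.0140 -0.1011; 56.0 -8.2 18.1 0.0224 0.0140 -0.1011; 56.3 -2.1 19.0 0.0224 0.0140 -0.1011; 55.9 4.0 19.8 0.0224 0.0140 -0.1011; 55.0 10.1 20.4 0.0224 0.0140 -0.1011
53.3 16.0 20.9 0.0224 0.0140 -0.1011
[0.59977175 0.02614017 0.03661804]
```

Run:
```python
from plan import *
p,q=cur(); 
up=p+[0,0,.11]; rows(p,q,up,q,3)
h=tcp_for(-.105,0,.05);rows(up,q,h,RR,10)
```

```text
3
6.3 0.0 -36.1 0.0000 0.0000 0.0000; 6.3 0.0 -36.1 0.0000 0.0000 0.0000; 6.3 0.0 -36.1 0.0000 0.0000 0.0000
10
33.1 -8.6 10.3 0.0134 0.0084 -0.0607; 33.5 -6.4 10.6 0.0134 0.0084 -0.0607; 33.7 -4.2 11.0 0.0134 0.0084 -0.0607; 33.8 -2.0 11.3 0.0134 0.0084 -0.0607; 33.7 0.2 11.6 0.0134 0.0084 -0.0607
33.6 2.4 11.9 0.0134 0.0084 -0.0607; 33.3 4.6 12.1 0.0134 0.0084 -0.0607; 32.8 6.8 12.3 0.0134 0.0084 -0.0607; 32.2 8.9 12.5 0.0134 0.0084 -0.0607; 31.5 11.0 12.6 0.0134 0.0084 -0.0607
```

Call:
arm_command:
  targets: "4 0 -20 0 0 0; 6.5 0 -40 0 0 0; 6.5 0 -40 0 0 0; 2 0 -10 0 0 0"

```text
clock: 6.8
position: [0.4732, -0.3096, 0.1307]
ee_rot: [0.884, 0.46, 0.078, -0.038]
ft_force: [-0.4, 0.7, -2.9]
grip_width: 0.461
```

Call:
arm_command:
  targets: "33 -8.5 10.5 0.013 0.008 -0.061; 33.5 -6.5 10.5 0.013 0.008 -0.061; 33.5 -4 11 0.013 0.008 -0.061; 34 -2 11.5 0.013 0.008 -0.061; 33.5 0 11.5 0.013 0.008 -0.061"

```text
clock: 7.42
position: [0.5361, -0.1412, 0.1041]
ee_rot: [0.799, 0.592, 0.084, -0.066]
ft_force: [0.5, -0.7, -1.5]
grip_width: 0.459
```

Call:
arm_command:
  targets: "33.5 2.5 12 0.013 0.008 -0.061; 33.5 4.5 12 0.013 0.008 -0.061; 33 7 12.5 0.013 0.008 -0.061; 32 9 12.5 0.013 0.008 -0.061; 31.5 11 12.5 0.013 0.008 -0.061"

```text
clock: 8.05
position: [0.5999, 0.0242, 0.0813]
ee_rot: [0.695, 0.708, 0.09, -0.09]
ft_force: [0.6, -0.4, -2.0]
grip_width: 0.461
```

Call:
arm_command:
  targets: "0 0 0 0 0 0; 0 0 0 0 0 0"

```text
clock: 8.3
position: [0.5992, 0.022, 0.0814]
ee_rot: [0.696, 0.706, 0.089, -0.089]
ft_force: [-0.7, -1.1, -0.5]
grip_width: 0.469
```

```bash
cat > ck.py <<'E'
from plan import *
import sys
o=st(); p,q=cur(); print('ramp uyn of grip est',(toU(p)*1e3-[1.7,0,16.7]).round(1)); print('rot err',(q.inv()*RR).as_rotvec().round(4))
c,s=np.cos(rv[2]),np.sin(rv[2]); f=np.array(o['ft_force']); print('f uphill',f[0]*c+f[1]*s,'z',f[2])
k=sys.argv[1]
P=snap('wrist','w'+k+'.png')
for n in sys.argv[2:]: snap(n,n[0]+k+'.png')
g=toU(p)-[.0017,0,.0167]
rel=q
G=p-U(.0017,0,.0167)+U(0,0,0)
# chock corners as held (chock rot = tool rot * lean^-1)
Rc=q*R.from_rotvec([0,-LEAN,0]) # x toe, z down
org=p-Rc.apply([.0017,0,-.0167])  # underside
X=[org+Rc.apply([a,-b,-z]) for a,b,z in [(-.018,.02,.042),(-.018,-.02,.042),(.018,.02,.042),(.018,-.02,.042),(.054,.02,.006),(.054,-.02,.006)]]
im=P['frame'][:,:,::-1].copy()
Y=[U(-.062,s,.046) for s in (-.078,-.073,.073,.078)]
for a,col in [(x,(0,255,0)) for x in X]+[(y,(0,0,255)) for y in Y]:
    v=proj(P,a)[0]
    if abs(v).max()<900: cv2.circle(im,tuple(int(t) for t in v),3,col,1)
cv2.imwrite('pics/w'+k+'.png',im)
E
python3 ck.py 4 side
```

```text
{'clock': 8.3, 'joint_pos': [-0.3249, 0.4558, 0.4415, 1.7231, -0.5055, 1.082, 0.3522], 'joint_velocities': [0.0142, -0.0127, 0.0192, 0.0086, 0.0017, -0.0028, 0.0005], 'tau': [-1.6168, -60.6096, 6.7774, -34.1012, -1.3931, 0.5367, 0.0117], 'position': [0.5992, 0.022, 0.0814], 'ee_rot': [0.6965, 0.7064, 0.0893, -0.0894], 'ft_force': [-0.6577, -1.1331, -0.5375], 'torque': [-0.392, -0.0202, 0.0103], 'grip_width': 0.4694}
ramp uyn of grip est [-105.2    0.6   49. ]
rot err [0.0009 0.0058 0.0029]
f uphill -1.1255969720524972 z -0.5375132971693508
```

View pics/w4.png

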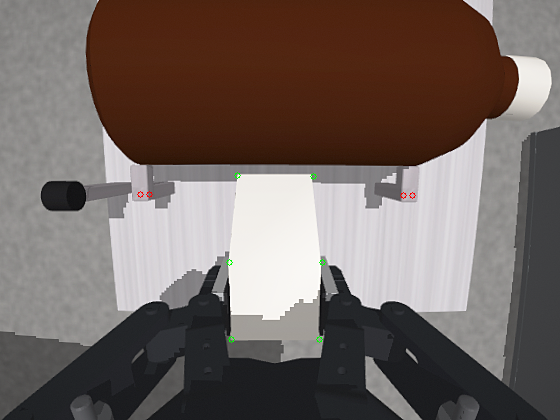

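View pics/s4.png

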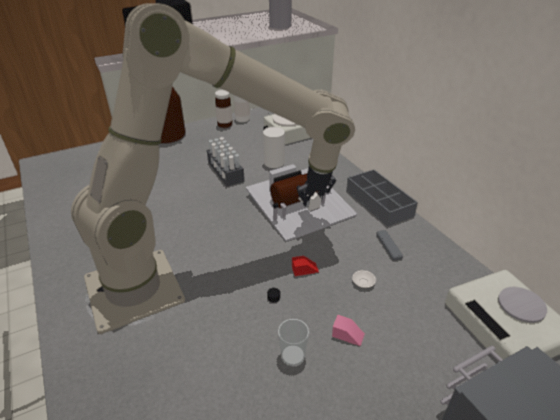

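Call:
arm_command:
  targets: "-2 0 10 0 0 0; -3 0 18 0 0 0; -2 0 12 0 0 0; -0.5 0 3 0 0 0; 0 0 0 0 0 0"

```text
clock: 9.02
position: [0.599, 0.0255, 0.0379]
ee_rot: [0.697, 0.706, 0.089, -0.09]
ft_force: [-0.7, -0.6, -2.1]
grip_width: 0.464
```

```bash
python3 ck.py 5
```

```text
{'clock': 9.025, 'joint_pos': [-0.311, 0.5121, 0.4182, 1.7487, -0.5442, 1.0094, 0.3898], 'joint_velocities': [-0.0035, -0.0119, 0.0044, -0.0094, 0.0016, 0.0034, -0.0001], 'tau': [-0.0477, -62.4205, 8.3429, -31.3222, -1.1806, 0.5039, 0.0384], 'position': [0.599, 0.0255, 0.0379], 'ee_rot': [0.6967, 0.7061, 0.0895, -0.0896], 'ft_force': [-0.6662, -0.6096, -2.0647], 'torque': [-0.3961, 0.012, 0.0087], 'grip_width': 0.4644}
ramp uyn of grip est [-105.5    0.8    5.4]
rot err [0.0009 0.0053 0.0023]
f uphill -0.601975513452973 z -2.0646672306008607
```

Call:
arm_command:
  targets: "-0.2 0 1 0 0 0; -0.2 0 1 0 0 0; 0 0 0 0 0 0"

```text
clock: 9.45
position: [0.5991, 0.0257, 0.0362]
ee_rot: [0.697, 0.706, 0.09, -0.09]
ft_force: [-0.2, 0.3, -1.9]
grip_width: 0.466
```

Call:
arm_command:
  targets: "-0.2 0 1 0 0 0; 0 0 0 0 0 0; 0 0 0 0 0 0"

```text
clock: 9.82
position: [0.5991, 0.0257, 0.0352]
ee_rot: [0.697, 0.706, 0.09, -0.09]
ft_force: [-0.3, 0.3, -1.7]
grip_width: 0.463
```

Call:
arm_command:
  targets: "-0.2 0 1 0 0 0; 0 0 0 0 0 0"

```text
clock: 10.07
position: [0.599, 0.0258, 0.034]
ee_rot: [0.697, 0.706, 0.09, -0.09]
ft_force: [-0.1, -0.8, -1.3]
grip_width: 0.468
```

Call:
arm_command:
  targets: "-0.2 0 1 0 0 0; 0 0 0 0 0 0"

```text
clock: 10.32
position: [0.599, 0.0259, 0.033]
ee_rot: [0.697, 0.706, 0.09, -0.09]
ft_force: [-0.3, 0.2, -1.4]
grip_width: 0.459
```

Call:
arm_command:
  targets: "-0.1 0 0.7 0 0 0; 0 0 0 0 0 0"

```text
clock: 10.58
position: [0.5991, 0.0259, 0.0326]
ee_rot: [0.697, 0.706, 0.09, -0.09]
ft_force: [-1.4, -0.6, 0.9]
grip_width: 0.463
```

Call:
arm_command:
  targets: "-0.1 0 0.7 0 0 0; 0 0 0 0 0 0"

```text
clock: 10.82
position: [0.5992, 0.0257, 0.0324]
ee_rot: [0.697, 0.706, 0.09, -0.09]
ft_force: [-3.7, -3.3, 7.8]
grip_width: 0.46
```

Call:
arm_command:
  targets: "0.1 0 -0.7 0 0 0; 0 0 0 0 0 0"

```text
clock: 11.08
position: [0.5992, 0.0258, 0.0325]
ee_rot: [0.697, 0.706, 0.09, -0.089]
ft_force: [-1.7, -2.3, 2.4]
grip_width: 0.464
```

```bash
python3 ck.py 6 side
```

```text
{'clock': 11.075, 'joint_pos': [-0.3089, 0.5195, 0.415, 1.7514, -0.5495, 1.0, 0.3952], 'joint_velocities': [-0.0002, -0.0012, -0.0006, -0.0004, -0.0019, -0.0011, -0.0004], 'tau': [-0.7698, -61.6777, 7.6827, -30.9515, -1.2981, 0.0815, -0.0427], 'position': [0.5992, 0.0258, 0.0325], 'ee_rot': [0.6966, 0.7062, 0.0897, -0.0894], 'ft_force': [-1.657, -2.2898, 2.3525], 'torque': [-0.3195, 0.3193, 0.1224], 'grip_width': 0.4635}
ramp uyn of grip est [-1.057e+02  6.000e-01 -1.000e-01]
rot err [0.0015 0.0053 0.0024]
f uphill -2.2708363323134586 z 2.352472247461427
```

View pics/w6.png

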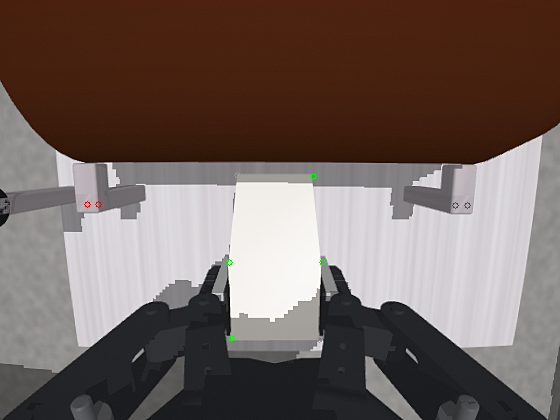

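Call:
arm_command:
  targets: "0 0 -0.3 0 0 0; 3 0 0.5 0 0 0; 4 0 0.7 0 0 0; 4 0 0.7 0 0 0"

```text
clock: 11.68
position: [0.5989, 0.0374, 0.0335]
ee_rot: [0.697, 0.706, 0.09, -0.09]
ft_force: [-0.2, -1.8, -0.9]
grip_width: 0.462
```

```bash
python3 ck.py 7
```

```text
{'clock': 11.675, 'joint_pos': [-0.3263, 0.5152, 0.4119, 1.754, -0.548, 0.9956, 0.3754], 'joint_velocities': [-0.0499, -0.0099, -0.0085, 0.006, 0.0041, -0.0133, -0.0553], 'tau': [-0.2064, -62.8503, 7.8047, -31.3244, -1.3792, 0.6738, 0.1182], 'position': [0.5989, 0.0374, 0.0335], 'ee_rot': [0.6965, 0.7062, 0.0896, -0.0896], 'ft_force': [-0.1515, -1.7897, -0.8652], 'torque': [-0.5396, 0.0268, 0.0178], 'grip_width': 0.4623}
ramp uyn of grip est [-94.    0.7  -0. ]
rot err [0.0011 0.0051 0.0026]
f uphill -1.78788010762958 z -0.8651544080422615
```

Call:
arm_command:
  targets: "3 0 0.5 0 0 0; 3 0 0.5 0 0 0; 3 0 0.5 0 0 0"

```text
clock: 12.1
position: [0.5987, 0.0464, 0.0344]
ee_rot: [0.697, 0.706, 0.09, -0.09]
ft_force: [0.8, -0.2, -2.5]
grip_width: 0.466
```

Call:
arm_command:
  targets: "1 0 0.2 0 0 0; 1 0 0.2 0 0 0"

```text
clock: 12.35
position: [0.5988, 0.0482, 0.0346]
ee_rot: [0.697, 0.706, 0.09, -0.09]
ft_force: [0.1, -0.1, -2.4]
grip_width: 0.461
```

Call:
arm_command:
  targets: "1 0 0.2 0 0 0; 1 0 0.1 0 0 0"

```text
clock: 12.6
position: [0.5988, 0.0501, 0.0348]
ee_rot: [0.697, 0.706, 0.09, -0.09]
ft_force: [0.6, 0.0, -2.1]
grip_width: 0.465
```

Call:
arm_command:
  targets: "1 0 0.2 0 0 0; 1 0 0.2 0 0 0"

```text
clock: 12.85
position: [0.5988, 0.0522, 0.0349]
ee_rot: [0.697, 0.706, 0.09, -0.09]
ft_force: [0.4, 0.5, -2.3]
grip_width: 0.462
```

```bash
python3 ck.py 8 side
```

```text
{'clock': 12.85, 'joint_pos': [-0.3486, 0.5104, 0.4082, 1.7565, -0.5462, 0.9897, 0.3496], 'joint_velocities': [-0.0111, -0.0018, -0.0015, 0.0017, 0.0016, -0.0018, -0.0148], 'tau': [-0.0602, -63.1652, 8.1936, -31.6695, -1.2252, 0.5312, 0.0286], 'position': [0.5988, 0.0522, 0.0349], 'ee_rot': [0.6966, 0.7062, 0.0897, -0.0895], 'ft_force': [0.4324, 0.5179, -2.2931], 'torque': [-0.4025, 0.0174, -0.0113], 'grip_width': 0.4625}
ramp uyn of grip est [-79.2   0.7  -0. ]
rot err [0.0013 0.0052 0.0025]
f uphill 0.512968016077672 z -2.293134757887457
```

View pics/w8.png

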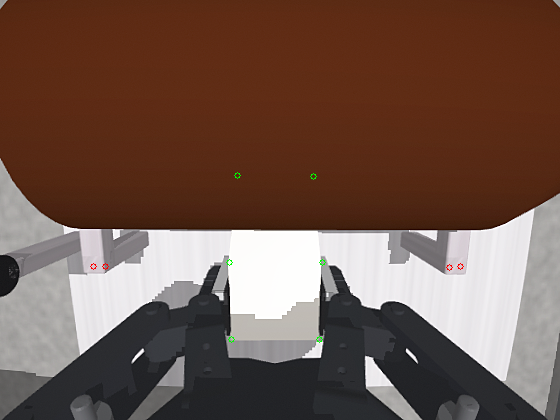

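Call:
arm_command:
  targets: "0 0 0.4 0 0 0; 0.5 0 0.1 0 0 0; 0.5 0 0.1 0 0 0"

```text
clock: 13.32
position: [0.5988, 0.0523, 0.0348]
ee_rot: [0.697, 0.706, 0.089, -0.089]
ft_force: [-3.8, -5.6, 4.8]
grip_width: 0.465
```

Call:
arm_command:
  targets: "0 0 0.2 0 0 0; 0.5 0 0.1 0 0 0; 0.5 0 0.1 0 0 0"

```text
clock: 13.7
position: [0.5987, 0.0523, 0.0348]
ee_rot: [0.697, 0.706, 0.089, -0.089]
ft_force: [-5.0, -9.2, 7.3]
grip_width: 0.467
```

Call:
arm_command:
  targets: "0.5 0 0.1 0 0 0; 0.5 0 0.1 0 0 0"

```text
clock: 13.95
position: [0.5987, 0.0524, 0.0349]
ee_rot: [0.697, 0.706, 0.089, -0.088]
ft_force: [-5.3, -11.8, 9.4]
grip_width: 0.463
```

Call:
arm_command:
  targets: "0.5 0 0.1 0 0 0; 0.5 0 0.1 0 0 0"

```text
clock: 14.2
position: [0.5987, 0.0524, 0.0349]
ee_rot: [0.698, 0.705, 0.089, -0.088]
ft_force: [-7.1, -13.4, 9.5]
grip_width: 0.46
```

The chock is sticking because I'm pressing it down too hard. I'll back off the push first, then lighten it.

Call:
arm_command:
  targets: "-1 0 -0.2 0 0 0; -1 0 -0.2 0 0 0; -1 0 -0.2 0 0 0; 0 0 -0.5 0 0 0; 0 0 0 0 0 0"

```text
clock: 14.82
position: [0.5989, 0.0527, 0.0349]
ee_rot: [0.697, 0.706, 0.09, -0.089]
ft_force: [-2.1, -3.5, 2.1]
grip_width: 0.461
```

```bash
python3 ck.py 9 side
```

```text
{'clock': 14.825, 'joint_pos': [-0.3498, 0.5102, 0.4083, 1.7566, -0.5459, 0.9889, 0.348], 'joint_velocities': [0.0006, 0.0011, -0.0007, -0.0003, -0.001, -0.0005, 0.0007], 'tau': [-2.4017, -61.3122, 5.6913, -31.2557, -2.0518, 0.2377, -0.0476], 'position': [0.5989, 0.0527, 0.0349], 'ee_rot': [0.6968, 0.706, 0.0896, -0.0892], 'ft_force': [-2.1229, -3.4793, 2.1265], 'torque': [-0.8827, 0.2996, 0.186], 'grip_width': 0.4611}
ramp uyn of grip est [-78.7   0.6  -0. ]
rot err [0.0018 0.0057 0.0021]
f uphill -3.4550247645319216 z 2.1265407107005694
```

View pics/w9.png

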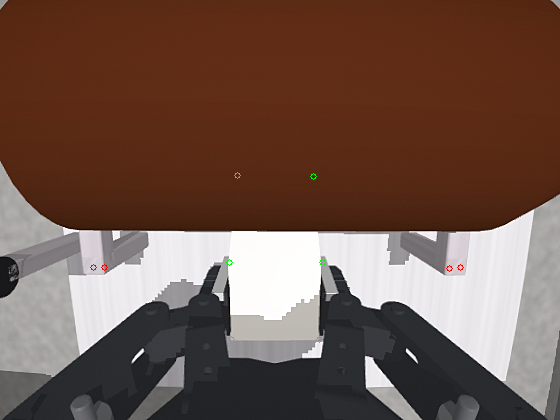

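Call:
arm_command:
  targets: "0 0 -0.25 0 0 0; 0 0 0 0 0 0"

```text
clock: 15.18
position: [0.5988, 0.0534, 0.035]
ee_rot: [0.697, 0.706, 0.09, -0.09]
ft_force: [0.7, -1.5, -0.8]
grip_width: 0.468
```

Call:
arm_command:
  targets: "0.5 0 0.08 0 0 0; 0.5 0 0.08 0 0 0; 0 0 0 0 0 0"

```text
clock: 15.55
position: [0.5986, 0.0544, 0.0351]
ee_rot: [0.697, 0.706, 0.09, -0.09]
ft_force: [0.1, -1.3, -1.8]
grip_width: 0.463
```

Call:
arm_command:
  targets: "0.5 0 0.08 0 0 0; 0.5 0 0.08 0 0 0; 0 0 0 0 0 0"

```text
clock: 15.92
position: [0.5986, 0.0555, 0.0352]
ee_rot: [0.696, 0.706, 0.09, -0.09]
ft_force: [-0.3, -0.5, -2.5]
grip_width: 0.462
```

Call:
arm_command:
  targets: "1 0 0.17 0 0 0; 1 0 0.17 0 0 0"

```text
clock: 16.18
position: [0.5986, 0.0574, 0.0354]
ee_rot: [0.697, 0.706, 0.09, -0.09]
ft_force: [-0.2, -0.6, -2.5]
grip_width: 0.466
```

Call:
arm_command:
  targets: "1 0 0.18 0 0 0; 1 0 0.18 0 0 0"

```text
clock: 16.42
position: [0.5986, 0.0593, 0.0356]
ee_rot: [0.697, 0.706, 0.09, -0.09]
ft_force: [-0.4, -0.3, -1.6]
grip_width: 0.462
```

Call:
arm_command:
  targets: "1 0 0.18 0 0 0; 1 0 0.18 0 0 0"

```text
clock: 16.68
position: [0.5986, 0.0607, 0.0357]
ee_rot: [0.697, 0.706, 0.089, -0.089]
ft_force: [-1.6, -4.9, -1.4]
grip_width: 0.462
```

```bash
python3 ck.py 10 side
```

```text
{'clock': 16.675, 'joint_pos': [-0.362, 0.5077, 0.4064, 1.7576, -0.5445, 0.9864, 0.3337], 'joint_velocities': [-0.0105, -0.0025, 0.005, 0.0026, 0.0063, -0.0035, -0.0137], 'tau': [-2.3961, -63.7023, 5.7476, -32.494, -2.3447, 0.7267, 0.0404], 'position': [0.5986, 0.0607, 0.0357], 'ee_rot': [0.6968, 0.7061, 0.0894, -0.0893], 'ft_force': [-1.6246, -4.8663, -1.3786], 'torque': [-1.2932, 0.0598, 0.0391], 'grip_width': 0.4622}
ramp uyn of grip est [-70.7   0.8   0. ]
rot err [0.0013 0.0059 0.0021]
f uphill -4.847573448190664 z -1.3785807014834648
```

View pics/w10.png

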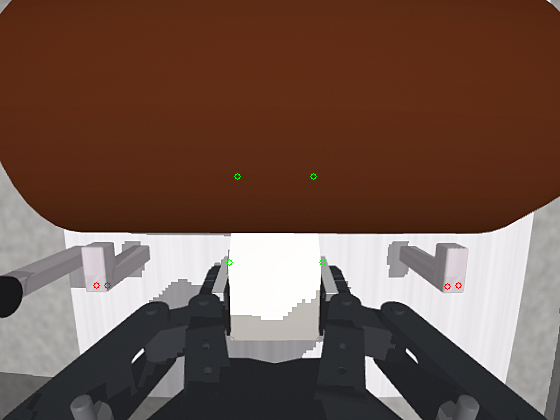

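The bottle has rolled clear of the arms: its edge stays at row ~230 while the arms have moved down. The force is now rising, so this looks like the bumper. I'll use fine steps from here.

Call:
arm_command:
  targets: "0 0 0 0 0 0"

```text
clock: 16.9
position: [0.5986, 0.0607, 0.0357]
ee_rot: [0.697, 0.706, 0.089, -0.089]
ft_force: [0.1, -3.0, -2.1]
grip_width: 0.465
```

Call:
arm_command:
  targets: "0.4 0 0.07 0 0 0; 0 0 0 0 0 0"

```text
clock: 17.15
position: [0.5986, 0.0609, 0.0357]
ee_rot: [0.697, 0.706, 0.089, -0.089]
ft_force: [-0.3, -5.1, -2.5]
grip_width: 0.462
```

Call:
arm_command:
  targets: "0.4 0 0.07 0 0 0; 0 0 0 0 0 0"

```text
clock: 17.4
position: [0.5986, 0.061, 0.0358]
ee_rot: [0.697, 0.706, 0.089, -0.089]
ft_force: [-0.2, -6.3, -2.6]
grip_width: 0.462
```

Call:
arm_command:
  targets: "0.3 0 0.05 0 0 0; 0 0 0 0 0 0"

```text
clock: 17.65
position: [0.5986, 0.0611, 0.0358]
ee_rot: [0.697, 0.706, 0.089, -0.089]
ft_force: [-0.8, -5.9, -1.4]
grip_width: 0.467
```

Call:
arm_command:
  targets: "0.3 0 0.05 0 0 0; 0 0 0 0 0 0; 0 0 0 0 0 0"

```text
clock: 18.02
position: [0.5986, 0.0612, 0.0358]
ee_rot: [0.697, 0.706, 0.089, -0.089]
ft_force: [-0.0, -7.2, -1.2]
grip_width: 0.464
```

```bash
python3 ck.py 11
```

```text
{'clock': 18.025, 'joint_pos': [-0.3636, 0.5074, 0.4068, 1.7578, -0.5439, 0.9858, 0.3314], 'joint_velocities': [0.0022, -0.0024, -0.0007, -0.0001, 0.0003, 0.0006, -0.0008], 'tau': [-4.1984, -64.0497, 4.0047, -32.8647, -3.092, 0.9599, 0.0244], 'position': [0.5986, 0.0612, 0.0358], 'ee_rot': [0.6971, 0.7058, 0.0892, -0.0889], 'ft_force': [-0.0301, -7.2246, -1.1684], 'torque': [-1.887, 0.1671, 0.0847], 'grip_width': 0.4638}
ramp uyn of grip est [-70.2   0.7   0.1]
rot err [0.0017 0.0067 0.0013]
f uphill -7.2237736828472165 z -1.168426165516943
```

Call:
arm_command:
  targets: "0.4 0 0.07 0 0 0; 0 0 0 0 0 0; 0 0 0 0 0 0"

```text
clock: 18.45
position: [0.5986, 0.0613, 0.0358]
ee_rot: [0.697, 0.706, 0.089, -0.089]
ft_force: [-1.3, -8.8, -2.1]
grip_width: 0.463
```

Call:
arm_command:
  targets: "0.2 0 0.03 0 0 0; 0 0 0 0 0 0; 0 0 0 0 0 0"

```text
clock: 18.82
position: [0.5986, 0.0613, 0.0358]
ee_rot: [0.697, 0.706, 0.089, -0.089]
ft_force: [-1.3, -8.4, -1.9]
grip_width: 0.463
```

```bash
python3 ck.py 12 side; python3 ck.py 12b|grep uphill; python3 ck.py 12c|grep uphill
```

```text
{'clock': 18.825, 'joint_pos': [-0.3643, 0.5072, 0.407, 1.7579, -0.5435, 0.9855, 0.3303], 'joint_velocities': [0.0007, 0.0005, 0.0003, 0.0003, -0.0013, 0.0005, -0.0005], 'tau': [-4.9441, -64.0291, 3.2272, -32.9852, -3.4316, 1.014, 0.0113], 'position': [0.5986, 0.0613, 0.0358], 'ee_rot': [0.6973, 0.7057, 0.0891, -0.0887], 'ft_force': [-1.3069, -8.4089, -1.9185], 'torque': [-2.1999, 0.2548, 0.07], 'grip_width': 0.4635}
ramp uyn of grip est [-70.1   0.7   0.1]
rot err [0.0018 0.0071 0.0009]
f uphill -8.393509402843886 z -1.9184794564251195
f uphill -7.530695412879607 z -1.8698438031740046
f uphill -7.950619394339538 z -2.3537427079175792
```

Call:
arm_command:
  targets: "0 0 0 0 0 0; 0 0 0 0 0 0; 0 0 0 0 0 0"
  grip: 60
  squeeze: 20

```text
clock: 19.4
position: [0.5988, 0.064, 0.0362]
ee_rot: [0.696, 0.706, 0.09, -0.09]
ft_force: [-0.4, -0.6, 0.5]
grip_width: 0.701
```

```bash
python3 ck.py 13 side
```

```text
{'clock': 19.4, 'joint_pos': [-0.3655, 0.507, 0.4048, 1.7573, -0.5452, 0.9859, 0.3303], 'joint_velocities': [0.0022, 0.001, 0.0052, 0.0026, 0.0017, -0.0018, 0.0017], 'tau': [0.0075, -62.2354, 8.1435, -31.1939, -1.0645, 0.4294, -0.0], 'position': [0.5988, 0.064, 0.0362], 'ee_rot': [0.6963, 0.7064, 0.09, -0.0897], 'ft_force': [-0.387, -0.5796, 0.5435], 'torque': [-0.2901, 0.0116, 0.0095], 'grip_width': 0.7006}
ramp uyn of grip est [-67.3   0.6   0.3]
rot err [0.0015 0.0045 0.0033]
f uphill -0.5751592687128289 z 0.5434777433895848
```

View pics/w13.png

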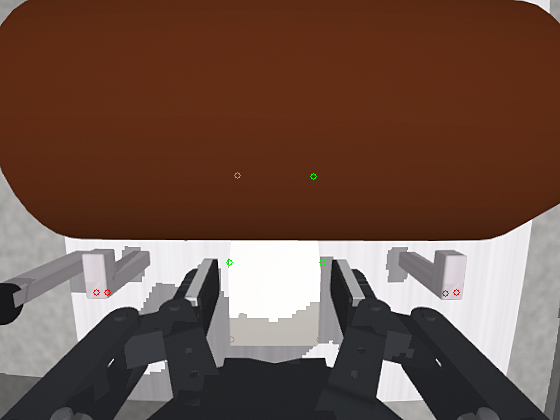

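The chock and bottle both held on release: they shifted 7 px together, which matches the tool springing 2.7 mm. Retreating now.

Run:
```python
from plan import *
p,q=cur(); a=p+q.apply([0,0,-.11]); print('up'); rows(p,q,a,q,4)
RL=Rt(rv[2],A)
b=U(-.034,.111,.115); print('over',b); rows(a,q,b,RL)
c=U(-.034,.111,.055); print('down',c); rows(b,RL,c,RL,3)
print('push')
pts=[U(-.062-.068*np.sin(f)+.019,.111,max(-.006+.068*np.cos(f),.012)) for f in np.arange(0,1.251,.125)]
x=c
for t in pts: print((RL.inv().apply(t-x)*1e3).round(1)); x=t
```

```text
up
4
0.0 0.0 -27.5 0.0000 0.0000 0.0000; 0.0 0.0 -27.5 0.0000 0.0000 0.0000; 0.0 0.0 -27.5 0.0000 0.0000 0.0000; 0.0 0.0 -27.5 0.0000 0.0000 0.0000
over [0.48808926 0.08569511 0.1365991 ]
3
16.1 -36.7 6.1 0.0005 -0.0557 0.0009; 16.3 -36.7 5.2 0.0005 -0.0557 0.0009; 16.6 -36.7 4.3 0.0005 -0.0557 0.0009
down [0.48802996 0.09092412 0.07682741]
3
-0.0 0.0 20.0 0.0000 0.0000 0.0000; -0.0 0.0 20.0 0.0000 0.0000 0.0000; -0.0 0.0 20.0 0.0000 0.0000 0.0000
push
[-9.  0. -7.]
[-8.5 -0.   0.5]
[-8.3  0.   1.6]
[-8.1  0.   2.6]
[-7.7 -0.   3.6]
[-7.2 -0.   4.5]
[-6.6  0.   5.4]
[-5.8  0.   6.2]
[-5.  -0.   6.8]
[-4.1 -0.   7.4]
[-3.2  0.   7.9]
```

Call:
arm_command:
  targets: "-2 0 -5 0 0 0; 0 0 -25 0 0 0; 0 0 -40 0 0 0; 0 0 -40 0 0 0; 0 0 0 0 0 0"

```text
clock: 20.12
position: [0.6007, 0.0321, 0.1455]
ee_rot: [0.697, 0.706, 0.092, -0.087]
ft_force: [0.5, 0.4, 0.0]
grip_width: 0.705
```

Call:
arm_command:
  targets: "0 0 0 0 0 0; 0 0 0 0 0 0; 0 0 0 0 0 0; 0 0 0 0 0 0"
  grip: 0

```text
clock: 20.62
position: [0.5986, 0.0338, 0.1414]
ee_rot: [0.697, 0.706, 0.089, -0.09]
ft_force: [-0.5, -0.0, -0.4]
grip_width: -0.0
```

```bash
python3 ck.py 14 top side
python3 - <<'E'
from plan import *
p,q=cur()
RL=Rt(rv[2],A)
b=U(-.034,.111,.115); print('over',b); rows(p,q,b,RL)
E
```

```text
{'clock': 20.625, 'joint_pos': [-0.3652, 0.3833, 0.4642, 1.6798, -0.4588, 1.1776, 0.2766], 'joint_velocities': [0.0001, -0.0056, 0.0018, -0.0017, 0.0019, -0.0011, 0.0002], 'tau': [-0.0288, -57.3669, 7.0906, -35.3893, -1.1796, 0.3629, 0.001], 'position': [0.5986, 0.0338, 0.1414], 'ee_rot': [0.6966, 0.7062, 0.0893, -0.0898], 'ft_force': [-0.5155, -0.0381, -0.3552], 'torque': [-0.2823, -0.0684, -0.0176], 'grip_width': -0.0003}
ramp uyn of grip est [-88.3   1.1 107.7]
rot err [0.0005 0.0053 0.0024]
f uphill -0.03224068453761882 z -0.3551710133910062
over [0.48808926 0.08569511 0.1365991 ]
3
16.8 -36.7 6.1 0.0004 -0.0556 0.0008; 17.1 -36.7 5.2 0.0004 -0.0556 0.0008; 17.4 -36.7 4.2 0.0004 -0.0556 0.0008
```

View pics/w14.png

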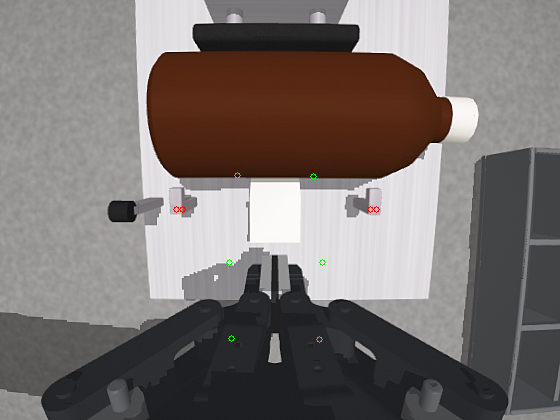

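The bottle (px 148–450) is seated against the bumper pad, with the chock at (275,210) behind it. The knob is at (122,210). On to the lever.

Call:
arm_command:
  targets: "9 -37 0 0 -0.055 0.001; 16 -37 4 0 -0.055 0.001; 18 -37 5 0 -0.055 0; 8 0 4 0 0 0; 0 0 0 0 0 0"

```text
clock: 21.4
position: [0.4874, 0.0849, 0.1377]
ee_rot: [0.702, 0.711, 0.032, -0.031]
ft_force: [-0.5, 0.5, -0.1]
grip_width: 0.003
```

```bash
cat > ck2.py <<'E'
from plan import *
import sys
o=st(); p,q=cur(); RL=Rt(rv[2],A)
print('tcp uyn',(toU(p)*1e3).round(1),'rot err',(q.inv()*RL).as_rotvec().round(4))
k=sys.argv[1]; P=snap('wrist','w'+k+'.png'); S=snap('side','s'+k+'.png')
cv2.imwrite('pics/sz'+k+'.png',cv2.resize(S['frame'][130:250,225:375,::-1],None,fx=5,fy=5,interpolation=cv2.INTER_CUBIC))
E
python3 ck2.py 15
```

```text
{'clock': 21.4, 'joint_pos': [-0.6274, 0.1215, 0.4525, 1.9582, -0.1618, 1.0628, -0.0875], 'joint_velocities': [0.0246, 0.0155, 0.0212, -0.0168, 0.0059, 0.0061, 0.0086], 'tau': [-1.444, -39.6534, 1.2116, -34.6326, -0.4861, -0.075, -0.2399], 'position': [0.4874, 0.0849, 0.1377], 'ee_rot': [0.7019, 0.7109, 0.0322, -0.0312], 'ft_force': [-0.5293, 0.462, -0.1166], 'torque': [-0.1072, 0.0169, -0.0098], 'grip_width': 0.0025}
tcp uyn [-34.7 111.7 116.2] rot err [ 0.0018 -0.0025  0.0014]
```

View pics/w15.png

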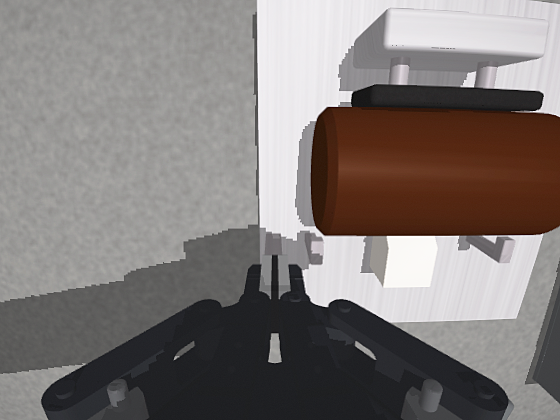

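Call:
arm_command:
  targets: "0 0 20 0 0 0; 0 0 20 0 0 0; 0 0 17 0 0 0; 0 0 0 0 0 0"

```text
clock: 22.0
position: [0.4868, 0.0886, 0.0797]
ee_rot: [0.703, 0.71, 0.031, -0.031]
ft_force: [0.2, -0.9, 0.6]
grip_width: 0.004
```

```bash
python3 ck2.py 16
```

```text
{'clock': 22.0, 'joint_pos': [-0.6154, 0.2069, 0.4416, 2.0088, -0.2166, 0.942, -0.0449], 'joint_velocities': [-0.0045, -0.0296, 0.0037, -0.0226, 0.0125, 0.0203, -0.0097], 'tau': [0.0033, -41.2022, 3.4404, -31.8575, -0.5583, -0.4064, 0.1659], 'position': [0.4868, 0.0886, 0.0797], 'ee_rot': [0.7027, 0.7101, 0.0307, -0.0315], 'ft_force': [0.1627, -0.9434, 0.5816], 'torque': [-0.0485, 0.0131, 0.0323], 'grip_width': 0.0035}
tcp uyn [-36.  112.3  58. ] rot err [-0.0006 -0.0007 -0.0009]
```

View pics/sz16.png

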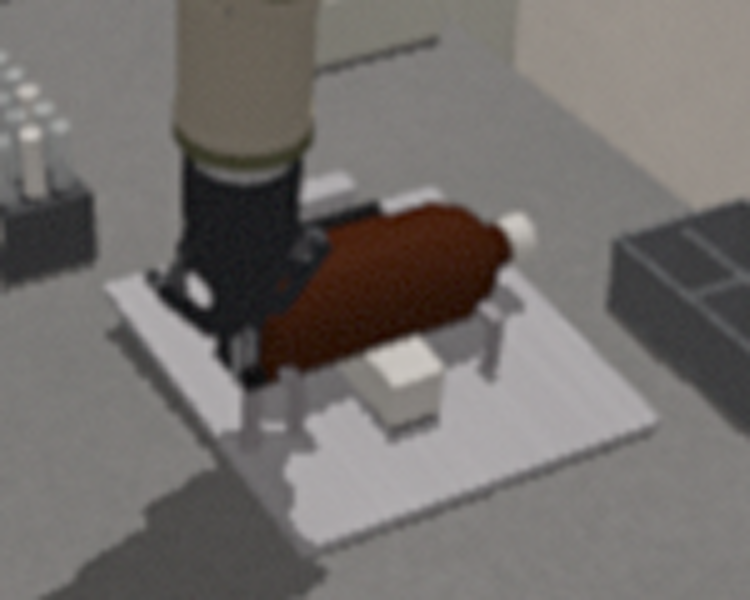

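Call:
arm_command:
  targets: "-7 0 0 0 0 0; -8.5 0 0 0 0 0; -8.5 0 0 0 0 0; -8 0 0.5 0 0 0; 0 0 0 0 0 0"

```text
clock: 22.72
position: [0.4874, 0.0565, 0.0773]
ee_rot: [0.703, 0.71, 0.032, -0.031]
ft_force: [0.1, 0.4, -0.3]
grip_width: 0.005
```

```bash
python3 ck2.py 17
```

```text
{'clock': 22.725, 'joint_pos': [-0.5705, 0.2059, 0.4635, 2.0184, -0.223, 0.94, 0.0262], 'joint_velocities': [-0.0083, 0.0014, -0.0119, -0.0056, 0.0003, 0.0024, -0.0138], 'tau': [0.3613, -41.811, 3.982, -32.229, -0.3955, -0.0239, 0.2131], 'position': [0.4874, 0.0565, 0.0773], 'ee_rot': [0.7028, 0.71, 0.0315, -0.0311], 'ft_force': [0.0877, 0.4452, -0.2745], 'torque': [-0.122, 0.023, -0.0167], 'grip_width': 0.005}
tcp uyn [-68.2 112.   58.4] rot err [ 0.0011 -0.0014 -0.0011]
```

View pics/sz17.png

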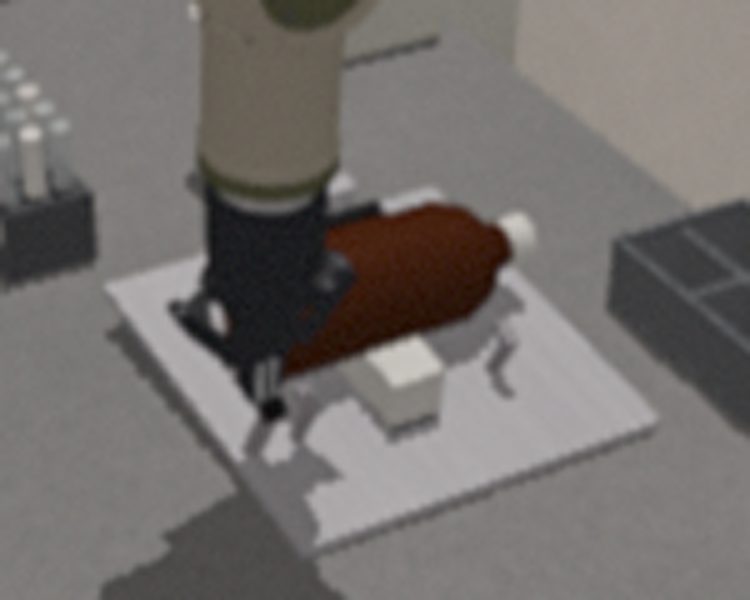

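The stop is folding: the knob is at zoom px (272,408) and the arms are tilting. The bottle and chock haven't moved. I'll continue along the arc.

Call:
arm_command:
  targets: "-7.5 0 5 0 0 0; -7 0 6 0 0 0; -6.5 0 6.5 0 0 0; -6 0 6.5 0 0 0; 0 0 0 0 0 0"

```text
clock: 23.45
position: [0.4873, 0.0321, 0.0503]
ee_rot: [0.703, 0.71, 0.031, -0.031]
ft_force: [-0.9, 0.2, 0.1]
grip_width: 0.003
```

```bash
python3 ck2.py 18
```

```text
{'clock': 23.45, 'joint_pos': [-0.5225, 0.2518, 0.4702, 2.0386, -0.2605, 0.8895, 0.1111], 'joint_velocities': [-0.0071, -0.0111, -0.0072, -0.0077, 0.0029, 0.0107, -0.0135], 'tau': [0.3713, -42.8723, 4.7573, -30.5996, -0.4312, -0.1362, 0.2365], 'position': [0.4873, 0.0321, 0.0503], 'ee_rot': [0.7027, 0.7101, 0.0311, -0.0315], 'ft_force': [-0.8719, 0.1865, 0.0724], 'torque': [-0.1252, -0.0904, 0.0109], 'grip_width': 0.0031}
tcp uyn [-94.9 112.4  33.7] rot err [ 0.     -0.0012 -0.0008]
```

View pics/sz18.png

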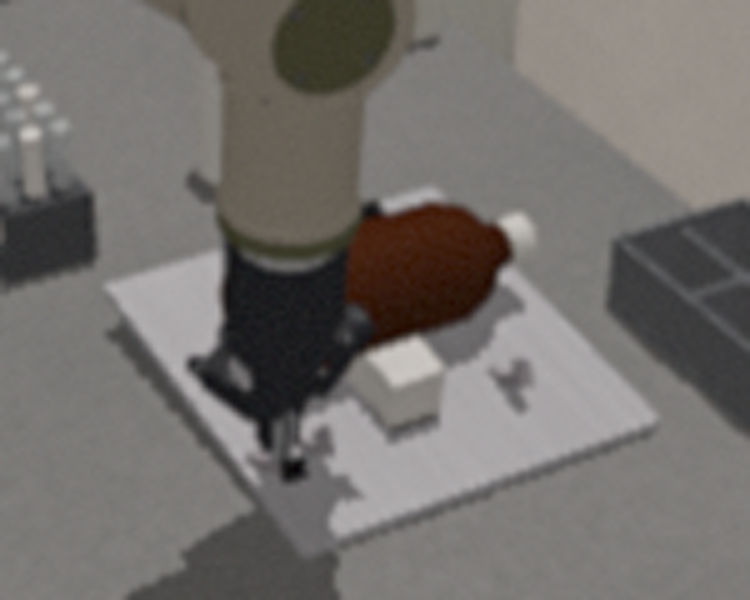

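Call:
arm_command:
  targets: "-5 0 6 0 0 0; -4.5 0 6 0 0 0; -3.5 0 5 0 0 0; 0 0 0 0 0 0"

```text
clock: 24.05
position: [0.4877, 0.0208, 0.0325]
ee_rot: [0.703, 0.71, 0.031, -0.031]
ft_force: [-0.5, 0.2, 0.1]
grip_width: -0.001
```

```bash
python3 ck2.py 19
```

```text
{'clock': 24.05, 'joint_pos': [-0.4947, 0.285, 0.468, 2.0484, -0.2876, 0.8548, 0.1589], 'joint_velocities': [-0.0033, -0.0081, -0.001, -0.0074, 0.0041, 0.0073, -0.0087], 'tau': [0.1293, -44.0868, 5.0852, -29.4866, -0.4339, -0.0546, 0.1594], 'position': [0.4877, 0.0208, 0.0325], 'ee_rot': [0.7026, 0.7102, 0.0313, -0.0313], 'ft_force': [-0.4592, 0.2192, 0.0913], 'torque': [-0.0927, 0.0309, 0.0204], 'grip_width': -0.0013}
tcp uyn [-107.7  112.2   16.9] rot err [ 0.0006 -0.0013 -0.0006]
```

View pics/sz19.png

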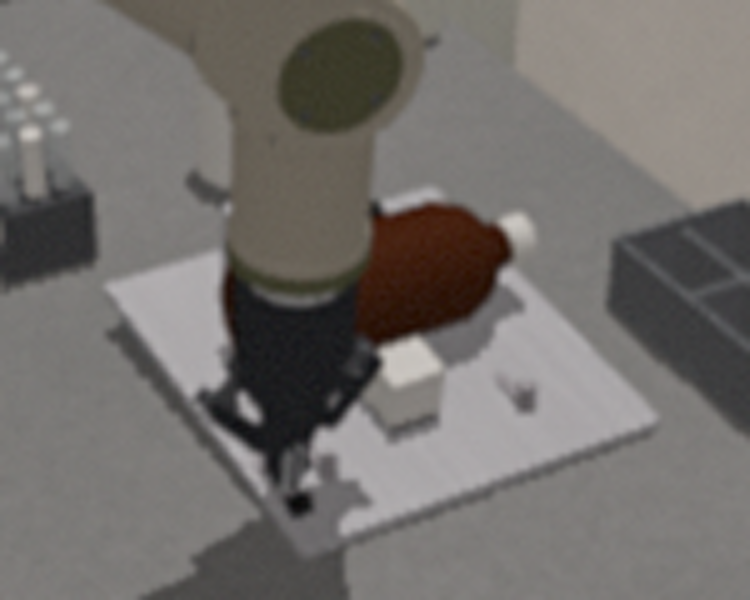

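Call:
arm_command:
  targets: "-1.5 0 4 0 0 0; 0 0 0 0 0 0; 3 0 -10 0 0 0; 0 0 -40 0 0 0; 0 0 -50 0 0 0"

```text
clock: 24.78
position: [0.4874, 0.0142, 0.1301]
ee_rot: [0.702, 0.71, 0.031, -0.031]
ft_force: [1.2, 0.1, 1.1]
grip_width: -0.001
```

Call:
arm_command:
  targets: "-50 0 -50 0 0 0; -50 0 -40 0 0 0; -50 0 0 0 0 0; -50 0 0 0 0 0; 0 0 0 0 0 0"

```text
clock: 25.4
position: [0.4891, -0.1895, 0.1951]
ee_rot: [0.705, 0.708, 0.031, -0.03]
ft_force: [-0.1, 0.3, -0.1]
grip_width: -0.007
```

```bash
python3 ck2.py 20
python3 - <<'E'
from plan import *
snap('top','t20.png'); P=snap('side','s20b.png')
im=P['frame'][:,:,::-1].copy()
for f,c in [(1.25,(0,255,0)),(.9,(0,0,255))]:
  for y,L in((.112,.068),(.078,.052),(-.078,.052)):
    v=proj(P,U(-.062-L*np.sin(f),y,-.006+L*np.cos(f)))[0]; print(f,y,v.round(1)); cv2.circle(im,tuple(int(round(t)) for t in v),1,c,-1)
cv2.imwrite('pics/sz20.png',cv2.resize(im[130:250,225:375],None,fx=5,fy=5))
t=cv2.imread('pics/t20.png'); cv2.imwrite('pics/tz20.png',cv2.resize(t[120:245,195:320],None,fx=4.6,fy=4.6))
E
```

```text
{'clock': 25.4, 'joint_pos': [-0.281, 0.1841, 0.6933, 1.7919, -0.2088, 1.2481, 0.4815], 'joint_velocities': [-0.0473, -0.019, -0.0658, 0.0172, -0.0047, 0.0042, -0.0563], 'tau': [1.9631, -38.7348, 6.4777, -37.4756, -0.384, 0.0554, 1.0544], 'position': [0.4891, -0.1895, 0.1951], 'ee_rot': [0.7046, 0.7082, 0.0313, -0.0304], 'ft_force': [-0.0848, 0.2866, -0.067], 'torque': [-0.0608, -0.0206, -0.0644], 'grip_width': -0.0074}
tcp uyn [-303.   113.1  197.3] rot err [ 0.0021 -0.     -0.0061]
1.25 0.112 [283.1 227.9]
1.25 0.078 [289.9 222.9]
1.25 -0.078 [329.6 209. ]
0.9 0.112 [281.7 221. ]
0.9 0.078 [288.8 217.7]
0.9 -0.078 [328.7 204. ]
```

View pics/sz20.png

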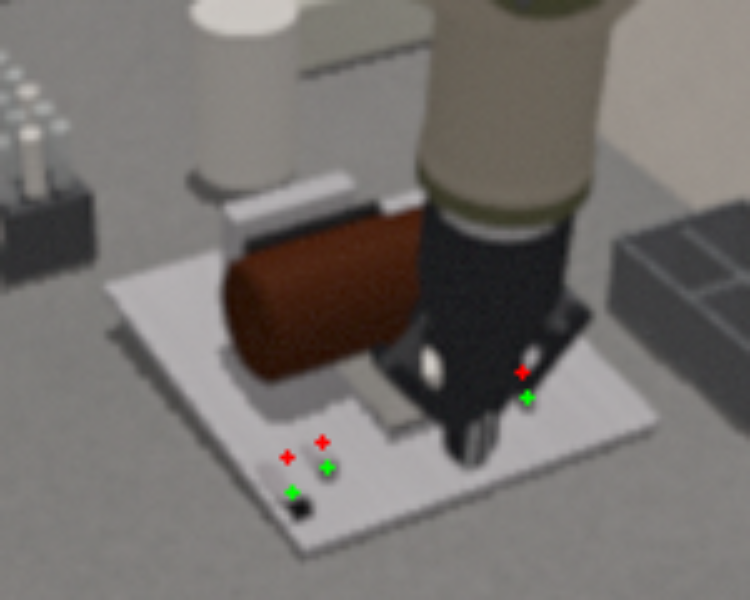

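View pics/t20.png

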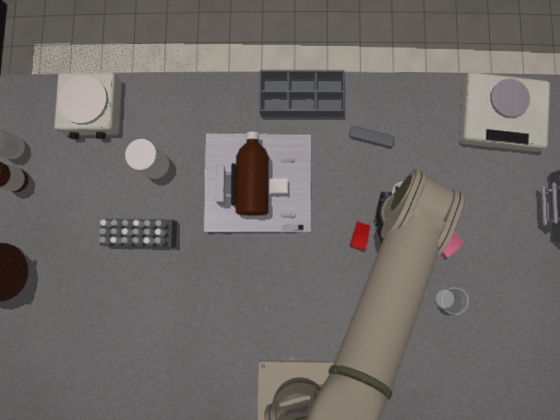

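View pics/tz20.png

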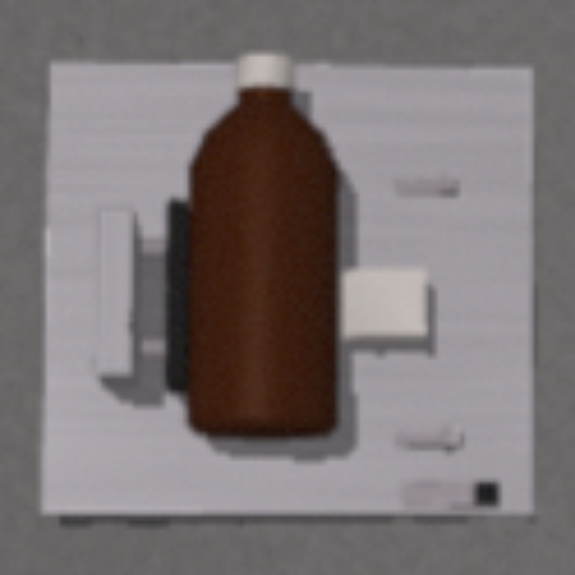

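The stop is flat: the knob at zoom px (300,508) is beyond my predicted 1.25 rad mark. The bottle sits against the bumper with the chock behind it, and no bystander appears to have moved. I'll let it settle, check again for creep and hand in.

Call:
arm_command:
  targets: "0 0 -10 0 0 0; 0 0 0 0 0 0; 0 0 0 0 0 0; 0 0 0 0 0 0; 0 0 0 0 0 0"

```text
clock: 26.22
position: [0.4901, -0.1862, 0.2043]
ee_rot: [0.702, 0.71, 0.032, -0.031]
ft_force: [0.1, 0.4, -0.4]
grip_width: 0.002
```

Run:
```python
from h import *
p=snap('top','t21.png'); a=cv2.imread('pics/t20.png').astype(int); b=cv2.imread('pics/t21.png').astype(int)
print('max diff ramp area',abs(a-b)[125:245,200:315].max())
for n in ['top','side']:
    q=p if n=='top' else manip.camera('side')
    for t in ['dish','cap','pen_case','beaker','tube_rack','film_roll']:
        r=manip.search_frame(q,t)
        if r: print(n,t,round(r[0]['p'],2),w(q,r[0]['xyz']).round(3))
manip.hand_in(); st()
```

```text
max diff ramp area 16
top dish 0.57 [ 0.601 -0.266  0.018]
top pen_case 0.67 [ 0.751 -0.195  0.017]
top tube_rack 0.85 [0.459 0.445 0.064]
top film_roll 0.61 [0.659 0.412 0.139]
side dish 0.83 [ 0.593 -0.289  0.007]
side cap 0.68 [ 0.333 -0.228  0.023]
side pen_case 0.81 [ 0.745 -0.214  0.014]
side beaker 0.88 [ 0.294 -0.402  0.06 ]
side tube_rack 0.16 [0.501 0.021 0.021]
side film_roll 0.94 [0.66  0.39  0.088]
the job is handed in; nothing more can be done
the job is handed in; nothing more can be done
```

The chock now holds the bottle against the sprung bumper with the stop folded down. I handed the job in at about 26 s of the 72 s allowed. No verdict was reported, and the final chock–bottle force could not be measured.

**What I did:**
- I gripped the white chock, set it on the slope between the stop's arms with the thin end towards the bottle, and pushed it uphill.
- The bottle rolled about 7 mm before the force rose at the bumper. I stopped at roughly 8 N of push; sliding the chock alone took about 0.5–1 N.
- I let go, backed away, and folded the stop with closed fingers on its lever.

**Last checks:**
- **Chock and bottle:** they did not shift when I let go. Two top pictures about 0.9 s apart, both after the folding, showed no visible change around the stand.
- **Stop:** it lies almost flat, beyond the mark I drew for 1.25 rad (0.9 rad is needed).
- **Robot:** it was clear of everything, with the force reading near zero.
- **Bystanders:** all six were found within a few millimetres of where they started in at least one camera. The readings that disagreed were a top-view dish reading about 29 mm off, where the arm partly hid it, and a low-confidence tube rack reading from the side that was clearly wrong. The top view showed the rack unmoved.

**One upset on the way:** just before the chock reached the bottle I pressed it down too hard, and it stuck with about 13 N on the wrist. I backed off, lightened it, and went on in finer steps. I think that force went into the chock's foot, since the chock stood still and the bottle did not visibly move. The chock–bottle force at that moment was not measured, so I can't fully rule out that it came near the 12 N limit.

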